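Clip a spare roller into the hooded cradle

ROBOT

A 6-joint arm with a two-finger parallel gripper is mounted at the origin on the work surface. World frame = base frame: x ahead of the robot, y to its left, z up, the work surface at z = 0. Lengths are in mm, angles in rad, forces in N, time in s.
With the tool pointing down it reaches from about 275 to 750 mm from the base axis. Payload 10.2 kg.
Tool frame: the origin (TCP) lies between the finger pads; the fingertips stand 22 mm ahead of it and the grasp point (between the pads) lies 3 mm ahead of it (ctrl.nose_length is the distance from the TCP to the fingertips, in mm); y points along the fingers, z is the direction in which the jaws open and shut, and the axes are right-handed (so a half turn about y gives the same grasp; the last joint's range is limited). The gripper opens to 85 mm and grips with 20 to 120 N. Pads are 22 mm wide; open, the fingers measure 114 mm over their backs; the gripper's body (76 mm by 85 mm) begins 54 mm behind the grasp point. The pads swing forward as they close: fully open they stand 13 mm farther back than shut.
Start: joints at [-1.345, 0.313, 1.498, -0, 1.331, -0.223], TCP at [227.778, -473.021, 253.294] pointing down, gripper open.
Joint ranges: [-2.94, 2.94], [-0.97, 2.17], [0.19, 2.56], [-1.23, 4.37], [0.02, 3.11], [-2.88, 2.88]. Speed limits (rad/s): [2.39, 2.39, 3.01, 3.14, 3.14, 3.14].

INTERFACE

Orientations are given as a unit quaternion [w, x, y, z].
In Python, from rig import ctrl, eyes, models gives the robot as it stands.
- The arm moves only by the shell command python3 -m crank 'ROWS' [FORCE]. ROWS is JSON, a list of rows, each an object with "dp": the shift along the tool's x, y, z in mm, a list of three; "roll": the turn about the tool's y in rad; "gripper": the closure in counts, from 0 (fully open) to 255 (shut). A call has 1 to 10 rows; each row is the pose to reach, as a shift and turn from the pose commanded when the call began, along the tool's axes at that moment; what a row does not reach only later rows make up. A row lasts 1/12 s, in which the tool goes at most 41.7 mm and 7.16 degrees, less where a joint would pass 70% of its speed; a pose out of reach is approached as far as the arm can. A call with a gripper value outside its range is refused whole. The fingers move at their own pace and stop on an object; FORCE is the grip in N (left out, the last holds). Time passes only in rows, so rows that repeat a pose let the fingers close. It gives the time, the measured TCP pose, the force and the opening at its end, in the units of the state.
- ctrl.sense(): the state, without advancing time (a new reading comes with each control period).
- eyes.capture(name): name is "scene" or "top"; returns a dict with "color" (480x640x3 uint8, red, green, blue), "fx", "fy", "cx", "cy" (pixels), "distortion" ([k1, k2, p1, p2, k3] as OpenCV has them; the pictures are not rectified), "R" (3x3) and "t" (3): a world point X has camera coordinates R X + t. Camera axes: x right, y down, z forward; pixel columns grow to the right and rows downward; lengths in mm; the calibration is good to about 2 mm. A picture is of the moment at which its call begins. There is no depth.
- ctrl.finish_job(): hands the job in, once; it reports no verdict.
Trained networks look in a picture, given as the dict that the camera call returned (one of the last four; its "shot" number tells which), for a name from the list of things; names that differ only in an ending like _2 or _b are one class to them, and where a whole thing is asked for, a point or a joint stands for the part that bears it (a point fixed in the world has none). Each returns a list of dicts, best first, with "confidence" (0 to 1); they miss things now and then, are a little off and sometimes report something else, mostly with a low value. They report only what shows in the picture. A call takes as long as a camera call. They do not tell look-alikes from the thing itself.
- models.spot_in(picture, label): "extent" ([centre column, centre row, width, height] in pixels, round what is visible of it).
- models.spot_point(picture, label): "centre" ([column, row] in pixels: a listed point, or the origin of a listed thing).
The state is a dict: "time_s": time; "joints": joint angles; "dq": joint speeds; "tau": joint torques, N m; "eef_pos": TCP position; "ee_rot": TCP orientation; "force": force on the tool from outside, world axes, zero at the start; "wrist_torque": the same for the moment, N m; "grip_width": opening from 0.0 (shut) to 1.0 (fully open).
Only numpy, scipy, OpenCV 4.12 (cv2) and the standard library are available. Lean on these libraries where they do the work, as an engineer would, in place of code of your own. Each camera call takes 0.05 s, during which the arm holds its last target. There are 200 camera calls.

TASK

Take the top roller from the spring-lift dispenser, leaving the others to rise in their column, slip one axle end, tilted, into the hood of the cradle, lay the other end on top of the closed sprung jaw and let go of it there. Then press the free end down past the jaw onto the pad in the fork so that the jaw snaps shut over it, and prove it fully home by holding it pressed down with about 20 N for a good half second, never forcing it with more than 50 N. Leave the bin, wheel, bracket and carton where they are.

Things in the scene. Friction and masses are not known exactly. Their poses are not given: they have to be found in the camera images.
- roller_top: The topmost of three identical loose idler rollers in the spring-lift dispenser: cream plastic tube 28 mm in diameter and 140 mm long, with a steel axle 12 mm in diameter sticking out 22 mm at each end (184 mm over all), about 250 g. Origin at its centre, on its axis; its y axis runs along the axle. The two ends are alike.
- roller_mid: The second roller, under the top one in the same column; same shape and axes. It rises about 25 to 30 mm into the top place when the top one is taken.
- roller_low: The third roller, at the bottom of the column, resting on the spring-lift platform; same shape and axes.
- dispenser: Fixed spring-lift dispenser, origin at its underside's centre: 100 x 210 mm base, four grey posts (91 mm high, at 50 to 66 mm either side along y, 31 mm apart across x) holding a column of rollers lying along its y axis, end plates 66 mm high at y = +-99 mm. Beside the rollers' middle 100 mm it is open. The top roller's axis starts about 92 mm up; the sprung platform yields if pushed on.
- cradle: Fixed cradle for one roller: 90 x 200 mm base plate, two grey uprights 10 mm thick (75 to 85 mm from the middle along y): a closed hood at +y, an open-topped fork with a sprung jaw at -y. Origin at the centre of its underside, z up. A roller fully home lies level along the cradle's y axis, its axis 70 mm up (fork end up to 3 mm higher), its tube between the uprights (5 mm end play each way).
- hood_window (a point): Axle centre line in the hood when seated (y +80, 70 mm up). Window through the upright: 17 mm wide, from 6 mm below to 12 mm above this point, roofed (top 88 mm up), so the axle enters only endways from inside: draw the roller at least 17 mm back towards the fork; its tube must pass above fork and jaw, so tilt it fork end up, 13 to 15 degrees.
- fork_seat (a point): Point in the fork where the axle's centre line lies when seated (80 mm along -y, 70 mm up). The slot is 14 mm wide along x between the fixed prong (-x side, with an outward-leaning lead-in, top 36 mm above this point) and the sprung jaw (+x side). On its floor is a black rubber pad whose top is 6 mm below this point, or up to 3 mm higher: its height differs each time and shows only by touch.
- jaw (a joint): Angle of the steel jaw, hinged low on the fork's +x side about y: 0 shut, grows swinging out to +x, up to 0.6. Spring: 0.16 Nm shut, plus 0.6 Nm/rad (about 10 to 20 N of push). Its nose slopes from 14 mm above the seat (tip) to 28 mm (back) and covers the slot; an axle let down on it rests about 26 mm above the seat. Pushed down, it swings the jaw out about 0.15, drops to the pad, and the jaw shuts over it.
- jaw_tip (a point): Tip of the jaw's nose, 14 mm above and 1 mm to the -x side of the fork seat when the jaw is closed.
- bin: Loose open blue plastic bin, 130 x 170 x 85 mm, origin under its centre. Bystander.
- wheel: Loose plain cream plastic wheel lying flat, 64 mm in diameter, 40 mm high, origin under its centre. Bystander.
- bracket: Loose steel angle bracket, 50 x 100 mm foot, 50 mm high, origin under its foot's centre. Bystander.
- carton: Loose closed cardboard carton with a pale band of tape, 90 x 130 x 80 mm, origin under its centre. Bystander.
Mind the look-alikes: they are no part of the job. What is shaped like the roller_mid but orange or purple is not meant.

How it is judged:
By the outcome, as a careful person would: the job done as asked, in the order asked, and still so for the second after the job is handed in, with the robot touching nothing.
It also fails if it takes over 59 s, if anything falls off the work surface, if the arm or the gripper's body presses on something with over 40 N, if the wrist force passes 120 N, or if a joint passes its speed limit or range.

## Working session

There is one attempt and no reset: what is moved stays moved. The work goes in short steps, Python scripts to look and compute and a shell command to move; the robot and the scene stay as the last step left them, time stands still between calls to the robot, and variables do not carry over. Pictures are saved under pics/ and viewed, about 8 in all and at most 12, crops included, and the job is handed in when it is done.

```bash
ls; mkdir -p pics; cat > h.py <<'E'
import numpy as np, cv2, json
from scipy.spatial.transform import Rotation as Ro
from rig import ctrl, eyes, models
def K(p): return np.array([[p['fx'],0,p['cx']],[0,p['fy'],p['cy']],[0,0,1.]])
def ray(p,uv):
    n=cv2.undistortPoints(np.array([[uv]],float),K(p),np.array(p['distortion'],float))[0,0]
    R=np.array(p['R']);t=np.array(p['t'])
    return -R.T@t, R.T@np.array([n[0],n[1],1.])
def atz(p,uv,z):
    o,d=ray(p,uv); return o+d*(z-o[2])/d[2]
def tri(ps,uvs):
    A=np.zeros((3,3));b=np.zeros(3)
    for p,uv in zip(ps,uvs):
        o,d=ray(p,uv);d=d/np.linalg.norm(d);M=np.eye(3)-np.outer(d,d);A+=M;b+=M@o
    return np.linalg.solve(A,b)
def proj(p,X):
    rv=cv2.Rodrigues(np.array(p['R'],float))[0]
    return cv2.projectPoints(np.array(X,float).reshape(-1,1,3),rv,np.array(p['t'],float),K(p),np.array(p['distortion'],float))[0].reshape(-1,2)
def save(p,name,crop=None,s=1):
    im=p['color'][:,:,::-1]
    if crop: im=im[crop[1]:crop[3],crop[0]:crop[2]]
    cv2.imwrite('pics/'+name,cv2.resize(im,None,fx=s,fy=s,interpolation=cv2.INTER_CUBIC))
def st():
    s=ctrl.sense(); q=s['ee_rot']; R=Ro.from_quat([q[1],q[2],q[3],q[0]]).as_matrix(); return s,R
E
python3 - <<'E'
from h import *
np.set_printoptions(precision=3,suppress=True)
s,R=st();print(s);print(R, ctrl.nose_length)
ps={n:eyes.capture(n) for n in('scene','top')}
ims=[]
for n,p in ps.items():
    save(p,n+'0.png'); print(n,-np.array(p['R']).T@np.array(p['t']))
    for l in['roller_top','dispenser','cradle','hood_window','fork_seat','jaw_tip','jaw']:
        f=models.spot_point if l!='jaw' else models.spot_in
        print(l,[(np.round(x.get('centre',x.get('extent')),1).tolist(),round(x['confidence'],2)) for x in f(p,l)[:4]])
E
```

```text
pics
{'time_s': 0.0, 'joints': array([-1.345,  0.313,  1.498,  0.   ,  1.331, -0.223]), 'dq': array([-0.001,  0.002,  0.   , -0.001,  0.002,  0.   ]), 'tau': array([ -0.   , -41.227, -25.974,  -0.   ,   0.004,  -0.   ]), 'eef_pos': array([ 227.704, -472.788,  252.726]), 'ee_rot': array([ 0.157, -0.157,  0.69 , -0.689]), 'force': array([-0.307,  0.237, -0.191]), 'wrist_torque': array([ 0.045,  0.027, -0.039]), 'grip_width': 0.9994828346209127}
[[-0.901 -0.     0.434]
 [-0.434  0.001 -0.901]
 [-0.    -1.    -0.001]] 22.0
scene [1214.709   10.906  828.977]
roller_top [([368.3, 229.4], 0.59)]
dispenser [([363.4, 254.8], 0.76)]
cradle [([207.6, 275.9], 0.97)]
hood_window [([238.2, 246.3], 0.8), ([363.4, 256.5], 0.3)]
fork_seat [([162.6, 260.9], 0.91), ([161.7, 258.3], 0.66)]
jaw_tip [([161.1, 258.9], 0.46)]
jaw []
top [ 396.413   58.761 1683.053]
roller_top [([279.1, 258.8], 0.86)]
dispenser [([277.0, 258.5], 0.95), ([431.7, 232.7], 0.66), ([380.5, 244.2], 0.64)]
cradle [([405.0, 244.4], 0.82)]
hood_window []
fork_seat [([435.6, 232.4], 0.79)]
jaw_tip [([433.4, 230.8], 0.45)]
jaw []
```

```bash
python3 -m crank --help 2>&1 | head -20
```

```text
invalid input: not JSON, or not a number
```

View pics/scene0.png

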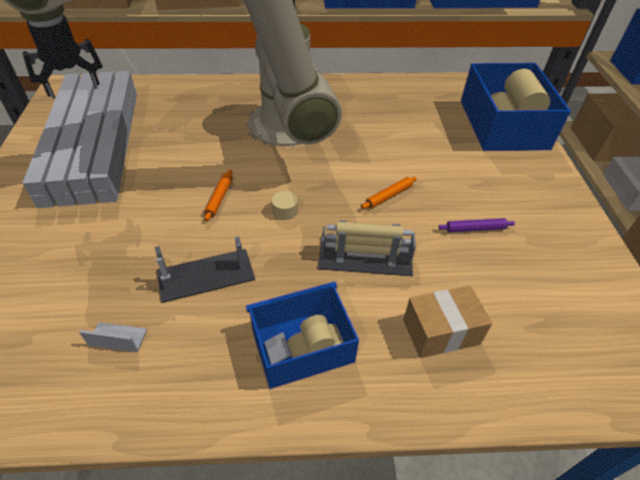

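View pics/top0.png

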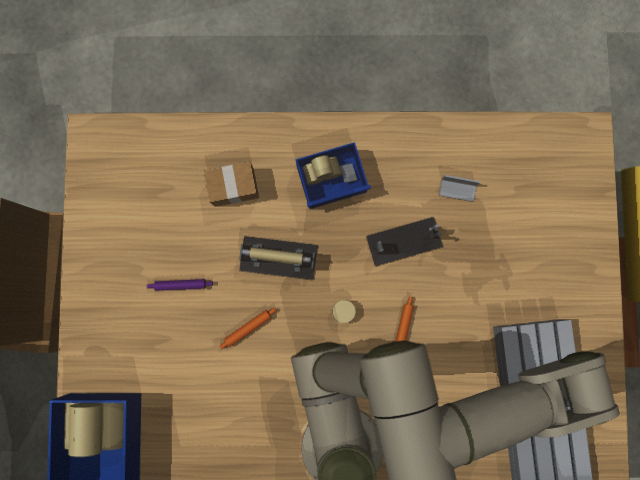

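```bash
python3 - <<'E'
from h import *
np.set_printoptions(precision=1,suppress=True)
S=eyes.capture('scene');T=eyes.capture('top')
print('disp',tri([S,T],[(363.4,254.8),(277,258.5)]),atz(S,(363.4,254.8),0),atz(T,(277,258.5),0))
print('rt',tri([S,T],[(368.3,229.4),(279.1,258.8)]),atz(T,(279.1,258.8),92))
print('cr',atz(S,(207.6,275.9),0),atz(T,(405,244.4),0))
print('fork',tri([S,T],[(162.6,260.9),(435.6,232.4)]),atz(S,(162.6,260.9),70),atz(T,(435.6,232.4),70),'hood',atz(S,(238.2,246.3),70))
print('other',atz(T,(380.5,244.2),70))
big=cv2.resize(T['color'][190:330,220:470,::-1],None,fx=3.2,fy=3.2,interpolation=cv2.INTER_CUBIC)
cv2.imwrite('pics/topcrop.png',big)
cv2.imwrite('pics/scenecrop.png',cv2.resize(S['color'][180:330,130:420,::-1],None,fx=2.7,fy=2.7,interpolation=cv2.INTER_CUBIC))
E
```

```text
disp [525.6 177.1   0.9] [524.6 173.1  -0. ] [526.3 181.4   0. ]
rt [519.8 173.2  80.3] [518.3 169.   92. ]
cr [ 573.7 -176.1    0. ] [ 565.3 -182.4    0. ]
fork [ 590.2 -255.    75.3] [ 585.9 -256.3   70. ] [ 591.  -256.7   70. ] hood [ 550.9 -103.8   70. ]
other [ 559.  -105.5   70. ]
```

The scene shows the cream roller column in the dispenser at (366,248), or (279,258) from above. The cradle is at (207,275), or (405,243) from above, with its fork on the left in the scene view.

Candidates for the roller:
- cream top roller in the dispenser, scene (368,230): chosen
- orange rollers at (218,195) and (389,193): rejected
- purple roller at (477,225): rejected
- cream cylinders in the bins: rejected

I'll check the choice in one close crop.

View pics/topcrop.png

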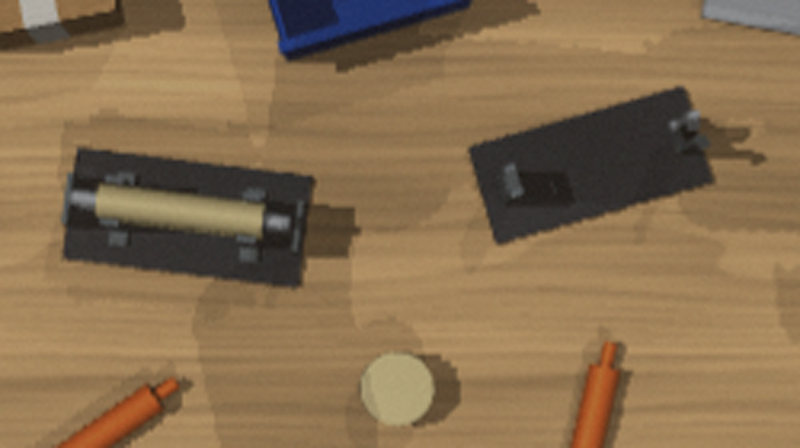

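View pics/scenecrop.png

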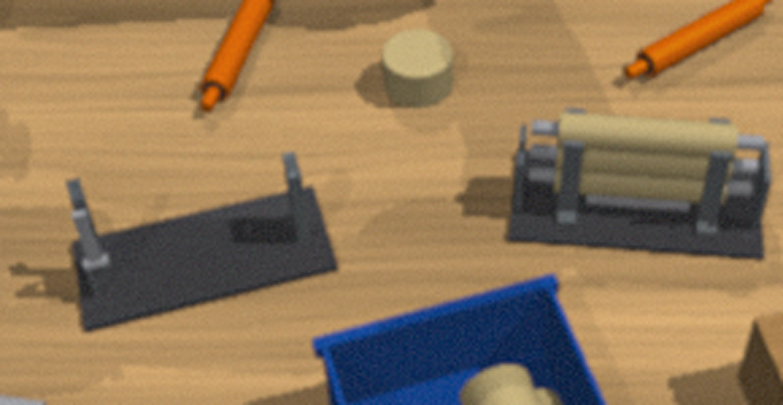

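The crops confirm it. The cream top roller is in the dispenser, with its tube from about (95,200) to (265,222) in the top crop. The fork (tall prong and jaw) is at the right end of the cradle, crop (690,130), and the hood is at (512,183). Next I'll fit both base poses from their corners.

```bash
python3 - <<'E'
from h import *
from scipy.optimize import least_squares
np.set_printoptions(precision=2,suppress=True)
S=eyes.capture('scene');T=eyes.capture('top')
tc=lambda l:np.array(l)/3.2+[220,190]-0.3
sc=lambda l:np.array(l)/2.7+[130,180]-0.3
def fit(hx,hy,yaw0,c0,tl,to,sl,so,name):
    L=np.array([[-hx,-hy],[-hx,hy],[hx,hy],[hx,-hy]])
    def res(p,full=False):
        c,s=np.cos(p[2]),np.sin(p[2])
        W=np.c_[L@np.array([[c,s],[-s,c]])+p[:2],np.full(4,p[3])]
        return np.r_[(proj(T,W[to])-tl).ravel(),(proj(S,W[so])-sl).ravel(),(p[3]-8)/10]
    r=least_squares(res,[*c0,yaw0,8]);print(name,r.x,'res',r.fun);return r.x
# order: 0(-x,-y) 1(-x,+y) 2(+x,+y) 3(+x,-y)
C=fit(45,100,.22,(570,-180),tc([(470,148),(685,88),(714,183),(499,243)]),[2,3,0,1],sc([(313,187),(338,268),(86,326)]),[1,2,3],'cradle')
D=fit(50,105,-.125,(525,177),tc([(78,148),(315,178),(299,287),(65,259)]),[2,3,0,1],sc([(508,238),(763,255)]),[3,2],'disp')
def w(P,l):
    c,s=np.cos(P[2]),np.sin(P[2]);return np.array([P[0]+c*l[0]-s*l[1],P[1]+s*l[0]+c*l[1],l[2]])
for n,l in dict(hood=(0,80,70),fork=(0,-80,70),tip=(-1,-80,84)).items():
    X=w(C,l);print(n,X,proj(S,X),proj(T,X))
X=w(D,(0,0,92));print('roller',X,proj(S,X),proj(T,X))
# overlay
P=[w(C,l) for l in [(-7,-80,64),(-7,-80,106),(-17,-80,106),(-1,-80,84),(0,80,88),(0,-80,70),(0,80,70)]]
ims=[]
for p,cr in((S,(130,215,280,315)),(T,(360,205,470,278))):
    im=p['color'][cr[1]:cr[3],cr[0]:cr[2],::-1]; f=5 if p is S else 6.8
    im=cv2.resize(im,None,fx=f,fy=f,interpolation=cv2.INTER_CUBIC)[:500][:, :750]
    for i,q in enumerate(proj(p,P)):
        q=((q-[cr[0],cr[1]]+.5)*f).astype(int); cv2.circle(im,tuple(q.tolist()),3,[(0,0,255),(0,255,0),(255,0,0),(0,255,255),(255,0,255),(255,255,0),(255,255,255)][i],-1)
    ims.append(cv2.resize(im,(650,290) if 0 else None,fx=.6 if p is T else .6,fy=.6))
m=max(i.shape[1] for i in ims)
cv2.imwrite('pics/ov.png',np.vstack([cv2.copyMakeBorder(i,0,0,0,m-i.shape[1],cv2.BORDER_CONSTANT) for i in ims]))
E
```

```text
cradle [ 572.88 -180.14    0.27    7.07] res [-0.33 -0.33  0.01 -0.16 -0.04  0.49 -0.68  0.54  0.22 -0.44  0.02 -0.35
 -0.96  0.98 -0.09]
disp [527.6  175.71  -0.12   7.12] res [ 0.26 -0.02 -0.27 -0.55  0.45  0.5  -0.36  0.28 -0.38 -0.18  0.44  0.31
 -0.09]
hood [ 551.82 -102.96   70.  ] [[238.57 246.62]] [[379.59 246.84]]
fork [ 593.94 -257.31   70.  ] [[161.42 263.98]] [[435.81 231.33]]
tip [ 592.98 -257.58   84.  ] [[159.84 259.26]] [[436.91 231.05]]
roller [527.6  175.71  92.  ] [[368.92 228.27]] [[276.62 255.36]]
```

View pics/ov.png

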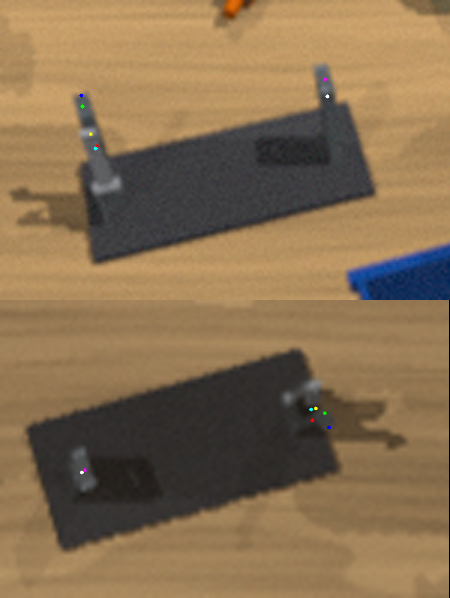

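The overlay agrees: the markers fall on the prong (82,105), the jaw tip (91,133) and the hood (326,90). The roller is at about (527.6, 175.7, 92), with yaw -0.12. Now I'll work out the first move.

```bash
cat >> h.py <<'E'
CR=(572.88,-180.14,.27)
def cw(x,y,z):
    c,s=np.cos(CR[2]),np.sin(CR[2]); return np.array([CR[0]+c*x-s*y,CR[1]+s*x+c*y,z])
def go(X,yawz=None):
    s,R=st(); d=R.T@(np.array(X)-s['eef_pos']); a=np.arctan2(R[1,2],R[0,2])
    r=0 if yawz is None else -((yawz-a+np.pi/2)%np.pi-np.pi/2)
    print('dp',np.round(d,1),'roll',round(r,3)); return d,r
def rep():
    s,R=st(); c,sn=np.cos(CR[2]),np.sin(CR[2]); d=s['eef_pos']-[CR[0],CR[1],0]
    print('t',round(s['time_s'],2),'pos',np.round(s['eef_pos'],1),'cradle',np.round([c*d[0]+sn*d[1],-sn*d[0]+c*d[1],d[2]],1),'yaw',round(np.arctan2(R[1,2],R[0,2]),3),'F',np.round(s['force'],1),'w',round(s['grip_width']*85,1))
E
python3 -c "
from h import *
go((527.6,175.7,200),-.12)"
```

```text
dp [-551.6   53.3 -454.4] roll -1.002
```

```bash
python3 -m crank '[{"dp":[-30,3,-25],"roll":-0.06,"gripper":0},{"dp":[-60,6,-50],"roll":-0.12,"gripper":0},{"dp":[-90,9,-75],"roll":-0.18,"gripper":0},{"dp":[-120,12,-100],"roll":-0.24,"gripper":0},{"dp":[-150,15,-125],"roll":-0.3,"gripper":0},{"dp":[-180,18,-150],"roll":-0.36,"gripper":0},{"dp":[-210,21,-175],"roll":-0.42,"gripper":0},{"dp":[-240,24,-200],"roll":-0.48,"gripper":0},{"dp":[-270,27,-225],"roll":-0.54,"gripper":0},{"dp":[-280,28,-230],"roll":-0.55,"gripper":0}]'; python3 -c "
from h import *
rep();go((527.6,175.7,200),-.12)"
```

```text
time_s: 1.83
eef_pos: [381.0, -140.3, 225.2]
ee_rot: [0.341, -0.34, 0.62, -0.619]
force: [-0.5, -0.9, -0.3]
grip_width: 0.998
t 1.83 pos [ 381.  -140.3  225.2] cradle [-174.3   89.6  225.2] yaw -0.565 F [-0.5 -0.9 -0.3] w 84.8
dp [-345.4   25.5  -45.5] roll -0.445
```

```bash
python3 -m crank '[{"dp":[-36,3,-5],"roll":-0.05,"gripper":0},{"dp":[-72,6,-10],"roll":-0.1,"gripper":0},{"dp":[-108,9,-15],"roll":-0.15,"gripper":0},{"dp":[-144,12,-20],"roll":-0.2,"gripper":0},{"dp":[-180,15,-25],"roll":-0.25,"gripper":0},{"dp":[-216,18,-30],"roll":-0.3,"gripper":0},{"dp":[-252,21,-35],"roll":-0.35,"gripper":0},{"dp":[-288,23,-40],"roll":-0.4,"gripper":0},{"dp":[-324,25,-44],"roll":-0.44,"gripper":0},{"dp":[-345.4,25.5,-45.5],"roll":-0.445,"gripper":0}]'; python3 - <<'E'
from h import *
rep();T=eyes.capture('top');S=eyes.capture('scene')
rep();go((527.6,175.7,150),-.12)
print(models.spot_point(T,'roller_top')[:2],models.spot_point(S,'roller_top')[:2])
im=np.hstack([cv2.resize(T['color'][215:300,230:330,::-1],None,fx=4,fy=4,interpolation=2),cv2.resize(S['color'][160:285,300:430,::-1],(390,340),interpolation=2)])
cv2.imwrite('pics/a.png',im)
E
```

```text
time_s: 2.67
eef_pos: [529.5, 173.8, 199.3]
ee_rot: [0.468, -0.468, 0.53, -0.53]
force: [0.0, 0.4, -0.1]
grip_width: 0.997
t 2.67 pos [529.5 173.8 199.3] cradle [ 52.6 352.7 199.3] yaw -0.123 F [ 0.   0.4 -0.1] w 84.8
t 2.77 pos [529.5 173.3 199.2] cradle [ 52.5 352.2 199.2] yaw -0.124 F [ 0.1 -1.1 -0.7] w 85.2
dp [-2.1 49.2 -2.2] roll -0.004
[] [{'centre': [371.0, 229.1], 'confidence': 0.6}, {'centre': [119.9, 335.8], 'confidence': 0.5}]
```

View pics/a.png

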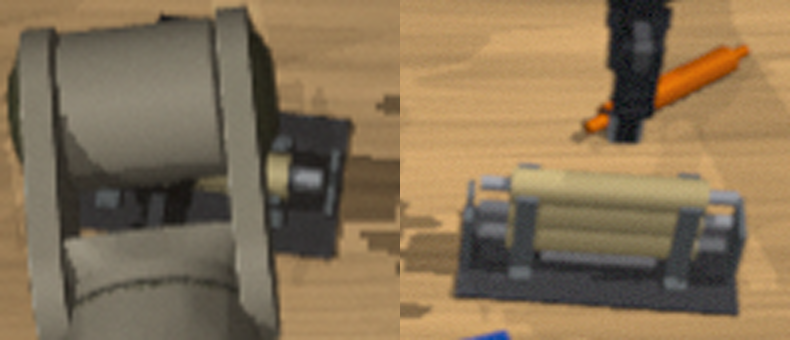

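The gripper (scene crop 640,130) hangs over the middle of the roller. I'll go down and grip.

```bash
python3 -m crank '[{"dp":[-1,30,-1],"roll":0,"gripper":0},{"dp":[-2,55,-2],"roll":0,"gripper":0},{"dp":[-2,80,-2],"roll":0,"gripper":0},{"dp":[-2,95,-2],"roll":0,"gripper":0},{"dp":[-2,103,-2],"roll":0,"gripper":0},{"dp":[-2,103,-2],"roll":0,"gripper":0}]' 50;python3 -m crank '[{"dp":[0,0,0],"roll":0,"gripper":255},{"dp":[0,0,0],"roll":0,"gripper":255},{"dp":[0,0,0],"roll":0,"gripper":255},{"dp":[0,0,0],"roll":0,"gripper":255},{"dp":[0,0,0],"roll":0,"gripper":255},{"dp":[0,0,0],"roll":0,"gripper":255},{"dp":[0,0,0],"roll":0,"gripper":255},{"dp":[0,0,0],"roll":0,"gripper":255}]' 50; python3 -c "
from h import *
rep()"
```

```text
time_s: 3.37
eef_pos: [526.5, 172.0, 95.7]
ee_rot: [0.466, -0.468, 0.532, -0.531]
force: [-0.4, -0.2, 0.2]
grip_width: 1.0
time_s: 4.03
eef_pos: [527.3, 173.0, 96.8]
ee_rot: [-0.467, 0.467, -0.531, 0.531]
force: [-1.3, -0.5, 0.5]
grip_width: 0.306
t 4.03 pos [527.3 173.   96.8] cradle [ 50.2 352.5  96.8] yaw -0.127 F [-1.3 -0.5  0.5] w 26.0
```

```bash
python3 -m crank '[{"dp":[0,-8,0],"roll":0,"gripper":255},{"dp":[0,-18,0],"roll":0,"gripper":255},{"dp":[0,-30,0],"roll":0,"gripper":255},{"dp":[0,-45,0],"roll":0,"gripper":255},{"dp":[0,-65,0],"roll":0,"gripper":255},{"dp":[0,-85,0],"roll":0,"gripper":255},{"dp":[0,-103,0],"roll":0,"gripper":255},{"dp":[0,-103,0],"roll":0,"gripper":255}]'; python3 - <<'E'
from h import *
rep();go(cw(-12,-22,200),.27)
S=eyes.capture('scene');save(S,'b.png',(300,120,430,285),3)
E
```

```text
time_s: 4.7
eef_pos: [528.5, 173.2, 204.0]
ee_rot: [-0.469, 0.465, -0.529, 0.532]
force: [0.4, 0.1, -2.0]
grip_width: 0.308
t 4.7 pos [528.5 173.2 204. ] cradle [ 51.5 352.4 204. ] yaw -0.127 F [ 0.4  0.1 -2. ] w 26.2
dp [369.8   4.   86.1] roll -0.397
```

View pics/b.png

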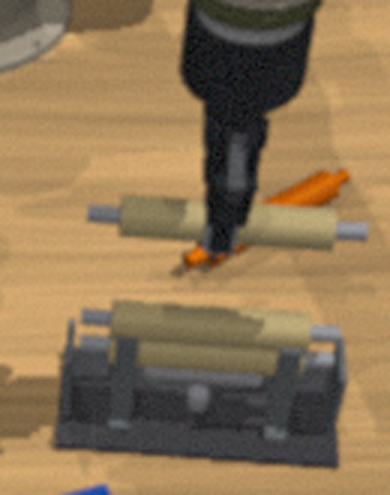

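The roller is held level, with its tube from (120,217) to (338,228) in the crop. The other two stayed in the column and rose. Next I move over the cradle.

```bash
python3 - <<'E'
from h import *
S=eyes.capture('scene');s,R=st()
g=s['eef_pos']-[0,0,3]
ax=-R[:,0]*np.sign(-R[1,0])
print('axis',ax,[ (o,proj(S,g+ax*o).round(1).tolist()) for o in(-70,0,5,70)])
E
python3 -m crank '[{"dp":[37,0.4,8.6],"roll":-0.04,"gripper":255},{"dp":[74,0.8,17],"roll":-0.08,"gripper":255},{"dp":[111,1.2,26],"roll":-0.12,"gripper":255},{"dp":[148,1.6,34],"roll":-0.16,"gripper":255},{"dp":[185,2,43],"roll":-0.2,"gripper":255},{"dp":[222,2.4,52],"roll":-0.24,"gripper":255},{"dp":[259,2.8,60],"roll":-0.28,"gripper":255},{"dp":[296,3.2,69],"roll":-0.32,"gripper":255},{"dp":[333,3.6,77],"roll":-0.36,"gripper":255},{"dp":[370,4,86],"roll":-0.397,"gripper":255}]'
python3 -m crank '[{"dp":[0,0,0],"roll":0,"gripper":255},{"dp":[0,0,0],"roll":0,"gripper":255}]'; python3 - <<'E'
from h import *
rep();go(cw(-12,-22,200),.27)
S=eyes.capture('scene');save(S,'c.png',(120,160,300,310),3.5)
s,R=st();g=s['eef_pos']-[0,0,3];ax=np.array([-np.sin(.27),np.cos(.27),0])
print([ (o,((proj(S,g+ax*o)[0]-[120,160])*3.5).round(0).tolist()) for o in(-70,0,5,70)])
E
```

```text
axis [1.26644371e-01 9.91948180e-01 1.06394421e-04] [(-70, [[337.8, 189.5]]), (0, [[373.1, 191.8]]), (5, [[375.6, 192.0]]), (70, [[408.7, 194.2]])]
time_s: 5.63
eef_pos: [564.9, -206.6, 194.1]
ee_rot: [-0.563, 0.563, -0.429, 0.427]
force: [0.4, -0.2, -2.7]
grip_width: 0.314
time_s: 5.8
eef_pos: [564.9, -206.4, 193.7]
ee_rot: [-0.562, 0.562, -0.43, 0.428]
force: [-0.1, 0.5, -2.9]
grip_width: 0.308
t 5.8 pos [ 564.9 -206.4  193.7] cradle [-14.7 -23.2 193.7] yaw 0.267 F [-0.1  0.5 -2.9] w 26.2
dp [-1.2 -6.3  2.7] roll -0.003
[(-70, [69.0, 207.0]), (0, [202.0, 180.0]), (5, [212.0, 178.0]), (70, [331.0, 153.0])]
```

View pics/c.png

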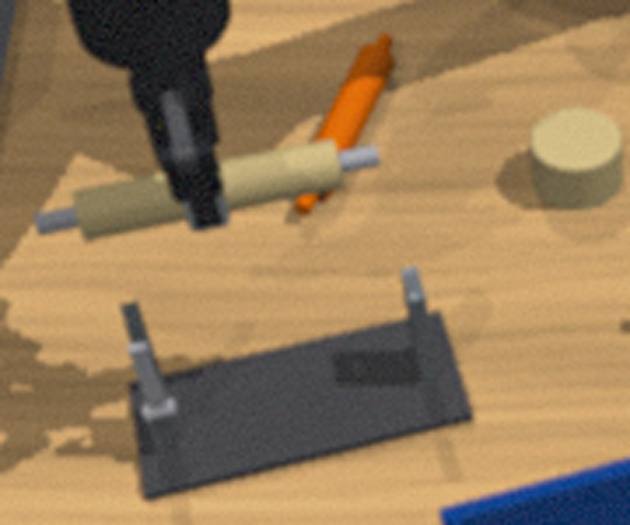

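The roller is over the cradle. Its centre (c.png 210,190) is about 5 mm toward the hood from the grasp, and its axis is a few mm below. The prong top is at (130,305). To tilt the roller, I'll lower it so the fork end of the tube bears on the fixed prong.

```bash
python3 -m crank '[{"dp":[0,20,0],"roll":0,"gripper":255},{"dp":[0,40,0],"roll":0,"gripper":255},{"dp":[0,55,0],"roll":0,"gripper":255},{"dp":[0,60,0],"roll":0,"gripper":255},{"dp":[0,60,0],"roll":0,"gripper":255}]' 35; python3 -c "
from h import *
rep()"; python3 -m crank '[{"dp":[0,3,0],"roll":0,"gripper":255},{"dp":[0,6,0],"roll":0,"gripper":255},{"dp":[0,8,0],"roll":0,"gripper":255},{"dp":[0,10,0],"roll":0,"gripper":255},{"dp":[0,10,0],"roll":0,"gripper":255}]'; python3 -c "
from h import *
rep()"
```

```text
time_s: 6.27
eef_pos: [565.1, -203.4, 134.3]
ee_rot: [-0.563, 0.563, -0.429, 0.427]
force: [-0.7, -0.0, -3.0]
grip_width: 0.309
t 6.27 pos [ 565.1 -203.4  134.3] cradle [-13.7 -20.4 134.3] yaw 0.271 F [-0.7 -0.  -3. ] w 26.2
time_s: 6.68
eef_pos: [566.3, -205.0, 126.6]
ee_rot: [0.563, -0.563, 0.427, -0.429]
force: [2.7, 2.5, 4.0]
grip_width: 0.307
t 6.68 pos [ 566.3 -205.   126.6] cradle [-13.  -22.2 126.6] yaw 0.27 F [2.7 2.5 4. ] w 26.1
```

```bash
python3 -m crank '[{"dp":[0,2,0],"roll":0,"gripper":255},{"dp":[0,4,0],"roll":0,"gripper":255},{"dp":[0,6,0],"roll":0,"gripper":255},{"dp":[0,6,0],"roll":0,"gripper":255}]'; python3 -c "
from h import *
rep()"; python3 -m crank '[{"dp":[0,2,0],"roll":0,"gripper":255},{"dp":[0,4,0],"roll":0,"gripper":255},{"dp":[0,6,0],"roll":0,"gripper":255},{"dp":[0,6,0],"roll":0,"gripper":255}]'; python3 - <<'E'
from h import *
rep()
S=eyes.capture('scene');save(S,'d.png',(120,180,300,310),4)
s,R=st();g=s['eef_pos']-[0,0,6]
for a in(0,10,15,20):
    ax=np.array([-np.sin(.27)*np.cos(np.radians(a)),np.cos(.27)*np.cos(np.radians(a)),-np.sin(np.radians(a))])
    print(a,[ ((proj(S,g+ax*o)[0]-[120,180])*4).round(0).tolist() for o in(-87,-65,75,97)])
E
```

```text
time_s: 7.02
eef_pos: [565.8, -204.9, 119.6]
ee_rot: [0.563, -0.563, 0.428, -0.428]
force: [1.2, 2.2, 3.6]
grip_width: 0.309
t 7.02 pos [ 565.8 -204.9  119.6] cradle [-13.4 -22.  119.6] yaw 0.27 F [1.2 2.2 3.6] w 26.3
time_s: 7.35
eef_pos: [565.5, -204.7, 113.1]
ee_rot: [0.563, -0.563, 0.429, -0.428]
force: [1.6, 5.3, 1.8]
grip_width: 0.307
t 7.35 pos [ 565.5 -204.7  113.1] cradle [-13.7 -21.7 113.1] yaw 0.27 F [1.6 5.3 1.8] w 26.1
0 [[87.0, 282.0], [133.0, 272.0], [410.0, 211.0], [452.0, 202.0]]
10 [[82.0, 262.0], [129.0, 257.0], [411.0, 229.0], [453.0, 224.0]]
15 [[82.0, 251.0], [129.0, 249.0], [410.0, 237.0], [451.0, 236.0]]
20 [[83.0, 240.0], [130.0, 241.0], [408.0, 246.0], [448.0, 247.0]]
```

View pics/d.png

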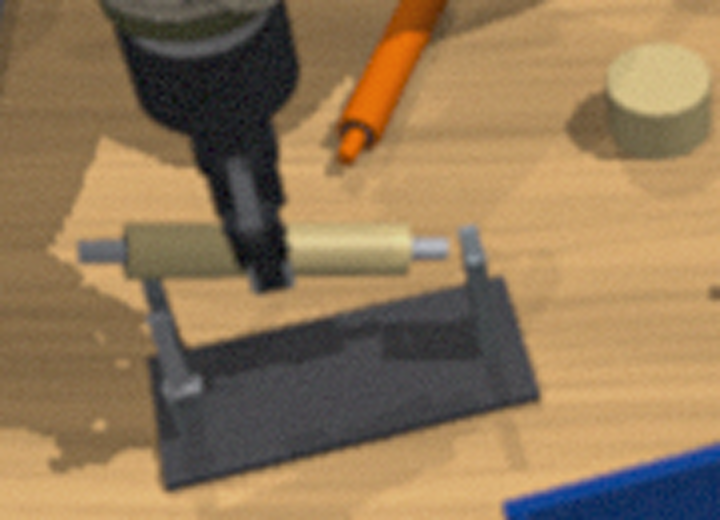

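The roller is now tilted about 17° with the fork end up: axle ends at (80,250) and (448,249) in d.png, tube resting on the prong top. I'll raise it a little, centre it in x and draw it back slightly.

```bash
python3 -m crank '[{"dp":[0,-3,0],"roll":0,"gripper":255},{"dp":[2,-6,0],"roll":0,"gripper":255},{"dp":[4,-6,4],"roll":0,"gripper":255},{"dp":[4,-6,9],"roll":0,"gripper":255},{"dp":[4,-6,13.7],"roll":0,"gripper":255},{"dp":[4,-6,13.7],"roll":0,"gripper":255},{"dp":[4,-6,13.7],"roll":0,"gripper":255}]' 50; python3 - <<'E'
from h import *
rep()
S=eyes.capture('scene');T=eyes.capture('top')
a=cv2.resize(S['color'][215:285,125:265,::-1],None,fx=5,fy=5,interpolation=2)
s,R=st()
for off in(6,9):
  g=s['eef_pos']-[0,0,off]
  for a_ in(15,18):
    ax=np.array([-np.sin(.27)*np.cos(np.radians(a_)),np.cos(.27)*np.cos(np.radians(a_)),-np.sin(np.radians(a_))])
    print(off,a_,[ ((proj(S,g+ax*o)[0]-[125,215])*5).round(0).tolist() for o in(-87,97)],'top',[ ((proj(T,g+ax*o)[0]-[365,210])*5).round(0).tolist() for o in(-87,97)])
print('hood',((proj(S,cw(0,75,73))[0]-[125,215])*5).round(0),((proj(T,cw(0,75,73))[0]-[365,210])*5).round(0))
b=cv2.resize(T['color'][210:260,365:450,::-1],None,fx=5,fy=5,interpolation=2)
b=cv2.copyMakeBorder(b,0,0,0,700-b.shape[1],cv2.BORDER_CONSTANT)
cv2.imwrite('pics/e.png',np.vstack([a,b[:250]]))
E
```

```text
time_s: 7.98
eef_pos: [580.1, -204.9, 119.4]
ee_rot: [-0.563, 0.563, -0.428, 0.428]
force: [-1.2, -0.4, -2.4]
grip_width: 0.307
t 7.98 pos [ 580.1 -204.9  119.4] cradle [  0.3 -25.8 119.4] yaw 0.27 F [-1.2 -0.4 -2.4] w 26.1
6 15 [[65.0, 156.0], [535.0, 135.0]] top [[432.0, 75.0], [98.0, 175.0]]
6 18 [[65.0, 148.0], [533.0, 144.0]] top [[432.0, 75.0], [100.0, 175.0]]
9 15 [[67.0, 161.0], [535.0, 140.0]] top [[431.0, 76.0], [98.0, 176.0]]
9 18 [[67.0, 153.0], [533.0, 148.0]] top [[431.0, 76.0], [99.0, 176.0]]
hood [555. 156.] [ 82. 182.]
```

View pics/e.png

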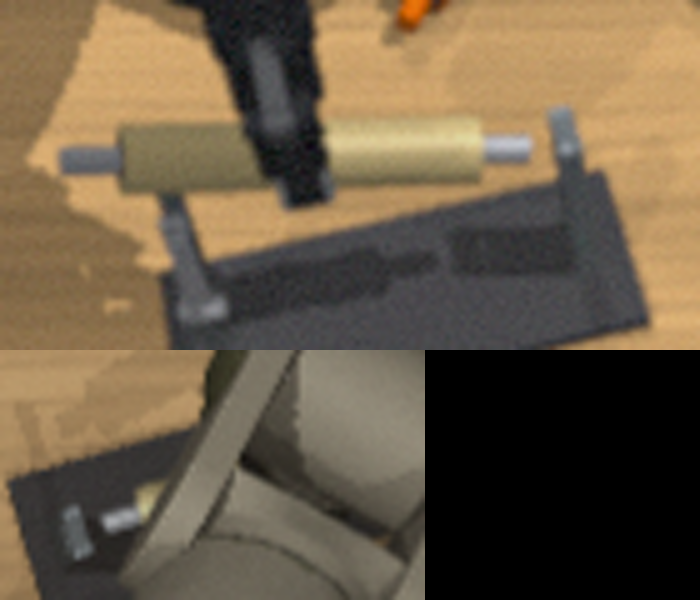

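The tilt measures about 17°. The axle tip is at (530,149) in the scene crop, just inboard of the hood at (565,150) and slightly high. I'll bring the tip to the window and then slide it in along its axis.

```bash
python3 -m crank '[{"dp":[0,4,-0.7],"roll":0,"gripper":255},{"dp":[-2,7.5,-0.7],"roll":0,"gripper":255},{"dp":[-5,7.5,-0.7],"roll":0,"gripper":255},{"dp":[-9,7.5,-0.7],"roll":0,"gripper":255},{"dp":[-9,7.5,-0.7],"roll":0,"gripper":255}]'; python3 -c "
from h import *
rep()"; python3 -m crank '[{"dp":[-2,0.6,0],"roll":0,"gripper":255},{"dp":[-4,1.2,0],"roll":0,"gripper":255},{"dp":[-6,1.8,0],"roll":0,"gripper":255},{"dp":[-6,1.8,0],"roll":0,"gripper":255}]'; python3 -c "
from h import *
rep()"
```

```text
time_s: 8.5
eef_pos: [576.7, -195.8, 112.3]
ee_rot: [0.563, -0.563, 0.428, -0.428]
force: [-0.4, -1.3, -2.8]
grip_width: 0.306
t 8.5 pos [ 576.7 -195.8  112.3] cradle [ -0.5 -16.1 112.3] yaw 0.271 F [-0.4 -1.3 -2.8] w 26.0
time_s: 8.83
eef_pos: [575.2, -190.4, 110.4]
ee_rot: [0.563, -0.563, 0.428, -0.428]
force: [0.3, 0.1, -3.7]
grip_width: 0.306
t 8.83 pos [ 575.2 -190.4  110.4] cradle [ -0.6 -10.5 110.4] yaw 0.27 F [ 0.3  0.1 -3.7] w 26.0
```

```bash
python3 -m crank '[{"dp":[-2,0.6,0],"roll":0,"gripper":255},{"dp":[-4,1.2,0],"roll":0,"gripper":255},{"dp":[-6,1.8,0],"roll":0,"gripper":255},{"dp":[-6,1.8,0],"roll":0,"gripper":255}]'; python3 - <<'E'
from h import *
rep()
S=eyes.capture('scene');T=eyes.capture('top')
a=cv2.resize(S['color'][215:285,125:265,::-1],None,fx=5,fy=5,interpolation=2)
b=cv2.resize(T['color'][220:260,365:425,::-1],None,fx=6,fy=6,interpolation=2)
b=cv2.copyMakeBorder(b,0,0,0,700-b.shape[1],cv2.BORDER_CONSTANT)
cv2.imwrite('pics/f.png',np.vstack([a,b]))
E
```

```text
time_s: 9.17
eef_pos: [573.5, -184.7, 108.6]
ee_rot: [0.563, -0.563, 0.428, -0.428]
force: [0.1, 0.8, -2.6]
grip_width: 0.306
t 9.17 pos [ 573.5 -184.7  108.6] cradle [ -0.6  -4.5 108.6] yaw 0.27 F [ 0.1  0.8 -2.6] w 26.0
```

View pics/f.png

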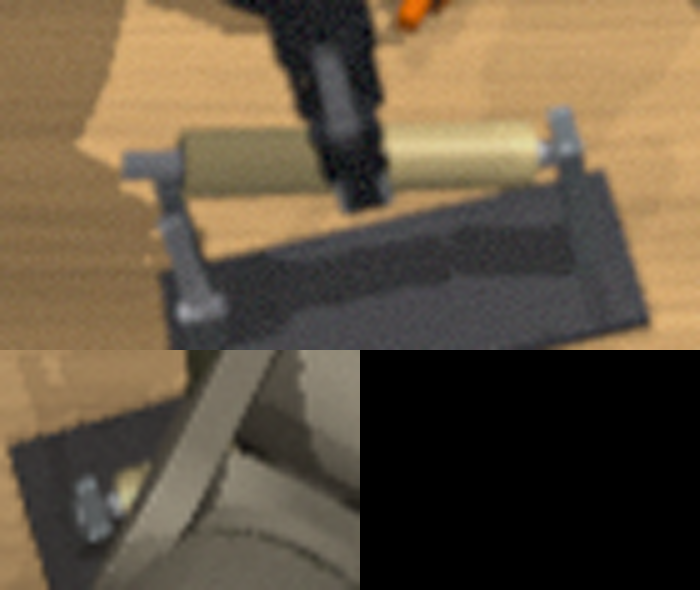

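The axle is in the hood, at (548,150), and the tube lies inside the fork. I'll now lower with a light grip so the roller pivots on the hood sill until it lies on the jaw.

```bash
python3 -m crank '[{"dp":[0,2,0],"roll":0,"gripper":255},{"dp":[0,4,0],"roll":0,"gripper":255},{"dp":[0,6,0],"roll":0,"gripper":255},{"dp":[0,6,0],"roll":0,"gripper":255}]' 25; python3 -c "
from h import *
rep()"; python3 -m crank '[{"dp":[0,2,0],"roll":0,"gripper":255},{"dp":[0,4,0],"roll":0,"gripper":255},{"dp":[0,4,0],"roll":0,"gripper":255}]'; python3 -c "
from h import *
rep()"; python3 -m crank '[{"dp":[0,2,0],"roll":0,"gripper":255},{"dp":[0,2,0],"roll":0,"gripper":255}]';python3 -c "
from h import *
rep()"
```

```text
time_s: 9.6
eef_pos: [574.0, -185.4, 102.9]
ee_rot: [0.563, -0.563, 0.428, -0.429]
force: [0.9, -1.9, 3.0]
grip_width: 0.308
t 9.6 pos [ 574.  -185.4  102.9] cradle [ -0.4  -5.4 102.9] yaw 0.27 F [ 0.9 -1.9  3. ] w 26.2
time_s: 9.85
eef_pos: [573.6, -184.8, 98.2]
ee_rot: [0.563, -0.563, 0.429, -0.428]
force: [1.8, 0.4, 1.5]
grip_width: 0.304
t 9.85 pos [ 573.6 -184.8   98.2] cradle [-0.6 -4.7 98.2] yaw 0.27 F [1.8 0.4 1.5] w 25.8
time_s: 10.02
eef_pos: [573.6, -184.8, 96.3]
ee_rot: [0.563, -0.563, 0.428, -0.428]
force: [1.0, 0.6, 0.8]
grip_width: 0.308
t 10.02 pos [ 573.6 -184.8   96.3] cradle [-0.6 -4.7 96.3] yaw 0.27 F [1.  0.6 0.8] w 26.2
```

```bash
for i in 1 2 3 4; do python3 -m crank '[{"dp":[0,1,0],"roll":0,"gripper":255},{"dp":[0,1,0],"roll":0,"gripper":255}]' >/dev/null; python3 -c "
from h import *
rep()"; done
```

```text
t 10.18 pos [ 573.4 -184.8   95.4] cradle [-0.7 -4.7 95.4] yaw 0.27 F [0.2 0.9 0.9] w 26.2
t 10.35 pos [ 573.5 -185.    94.6] cradle [-0.7 -4.9 94.6] yaw 0.27 F [-0.4  1.8  0.8] w 26.3
t 10.52 pos [ 573.6 -185.1   94.3] cradle [-0.6 -5.  94.3] yaw 0.27 F [-2.   1.1  6.5] w 26.1
t 10.68 pos [ 573.7 -185.2   93.6] cradle [-0.6 -5.1 93.6] yaw 0.27 F [-3.1  1.8  9.1] w 26.3
```

Contact on the jaw is at TCP z of about 94, as predicted. I'll let go and lift away.

```bash
python3 -m crank '[{"dp":[0,-1,0],"roll":0,"gripper":255},{"dp":[0,-1,0],"roll":0,"gripper":60},{"dp":[0,-1,0],"roll":0,"gripper":30},{"dp":[0,-1,0],"roll":0,"gripper":0},{"dp":[0,-1,0],"roll":0,"gripper":0},{"dp":[0,-1,0],"roll":0,"gripper":0},{"dp":[0,-1,0],"roll":0,"gripper":0},{"dp":[0,-1,0],"roll":0,"gripper":0}]' ; python3 -m crank '[{"dp":[0,-12,0],"roll":0,"gripper":0},{"dp":[0,-30,0],"roll":0,"gripper":0},{"dp":[0,-60,0],"roll":0,"gripper":0},{"dp":[0,-80,0],"roll":0,"gripper":0},{"dp":[0,-80,0],"roll":0,"gripper":255},{"dp":[0,-80,0],"roll":0,"gripper":255},{"dp":[0,-80,0],"roll":0,"gripper":255},{"dp":[0,-80,0],"roll":0,"gripper":255},{"dp":[0,-80,0],"roll":0,"gripper":255},{"dp":[0,-80,0],"roll":0,"gripper":255}]';python3 - <<'E'
from h import *
rep()
S=eyes.capture('scene')
save(S,'g.png',(125,195,265,290),5)
for n,a in(('laid',9.3),('level',0)):
    h=cw(0,80,70);f=cw(0,-80,70+160*np.tan(np.radians(a)));u=(h-f)/np.linalg.norm(h-f);c=(h+f)/2
    print(n,[((proj(S,c+u*o)[0]-[125,195])*5).round(0).tolist() for o in(-92,-70,70,92)])
E
```

```text
time_s: 11.35
eef_pos: [573.7, -185.1, 93.6]
ee_rot: [-0.563, 0.563, -0.428, 0.428]
force: [0.2, 0.8, -0.2]
grip_width: 1.0
time_s: 12.18
eef_pos: [573.5, -185.0, 173.0]
ee_rot: [-0.563, 0.563, -0.429, 0.428]
force: [-0.2, 0.5, 0.2]
grip_width: 0.147
t 12.18 pos [ 573.5 -185.   173. ] cradle [ -0.7  -4.8 173. ] yaw 0.27 F [-0.2  0.5  0.2] w 12.5
laid [[139.0, 308.0], [196.0, 301.0], [542.0, 261.0], [593.0, 255.0]]
level [[152.0, 352.0], [207.0, 340.0], [544.0, 263.0], [596.0, 251.0]]
```

View pics/g.png

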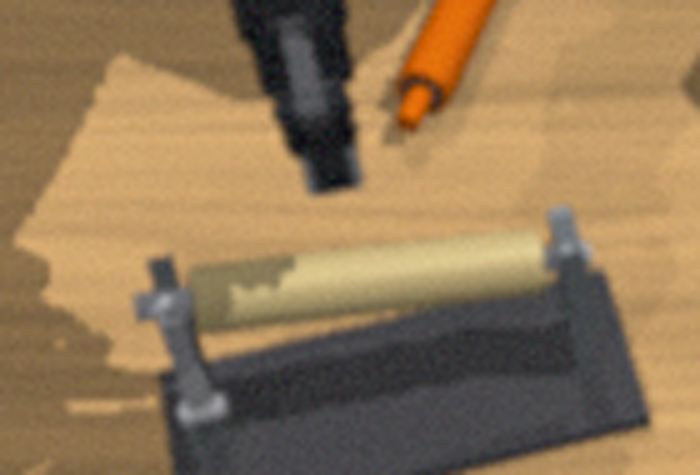

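The roller rests tilted: its left axle end at (139,306) matches the predicted laid pose (139,308), and the other end is in the hood. With the gripper shut, I'll move over the fork end of the tube (y -58) and press down.

```bash
python3 -m crank '[{"dp":[20,0,0.7],"roll":0,"gripper":255},{"dp":[40,5,0.7],"roll":0,"gripper":255},{"dp":[53,15,0.7],"roll":0,"gripper":255},{"dp":[53,30,0.7],"roll":0,"gripper":255},{"dp":[53,34,0.7],"roll":0,"gripper":255},{"dp":[53,34,0.7],"roll":0,"gripper":255}]' 40; python3 -c "
from h import *
rep()"; python3 -m crank '[{"dp":[0,2,0],"roll":0,"gripper":255},{"dp":[0,4,0],"roll":0,"gripper":255},{"dp":[0,6,0],"roll":0,"gripper":255},{"dp":[0,6,0],"roll":0,"gripper":255}]' >/dev/null; python3 -c "
from h import *
rep()"
```

```text
time_s: 12.73
eef_pos: [587.9, -235.5, 138.2]
ee_rot: [-0.563, 0.563, -0.429, 0.427]
force: [-0.4, 0.6, -0.4]
grip_width: 0.0
t 12.73 pos [ 587.9 -235.5  138.2] cradle [ -0.3 -57.4 138.2] yaw 0.27 F [-0.4  0.6 -0.4] w 0.0
t 13.07 pos [ 588.5 -235.7  133.8] cradle [  0.3 -57.7 133.8] yaw 0.27 F [-0.6  0.3 -0.3] w -0.3
```

```bash
for i in 1 2 3 4 5 6; do python3 -m crank '[{"dp":[0,1,0],"roll":0,"gripper":255},{"dp":[0,1.5,0],"roll":0,"gripper":255}]' >/dev/null; python3 -c "
from h import *
rep()"; done
```

```text
t 13.23 pos [ 588.6 -235.9  132.4] cradle [  0.2 -57.9 132.4] yaw 0.27 F [ 0.2 -0.4  1.1] w 0.0
t 13.4 pos [ 588.5 -236.   130.7] cradle [  0.2 -58.  130.7] yaw 0.27 F [ 0.6 -0.2 -0.7] w -0.1
t 13.57 pos [ 588.6 -236.   129.4] cradle [  0.2 -58.1 129.4] yaw 0.27 F [-1.3  0.7  3.2] w -0.4
t 13.73 pos [ 588.8 -236.2  128.5] cradle [  0.4 -58.2 128.5] yaw 0.27 F [-0.8  1.5  6.5] w 0.1
t 13.9 pos [ 589.  -236.3  127.3] cradle [  0.6 -58.4 127.3] yaw 0.27 F [-0.1 -0.7  7.7] w -0.4
t 14.07 pos [ 589.1 -236.5  126.1] cradle [  0.6 -58.6 126.1] yaw 0.27 F [-0.4  0.9  8.3] w -0.4
```

```bash
for i in 1 2 3 4 5 6; do python3 -m crank '[{"dp":[0,1,0],"roll":0,"gripper":255},{"dp":[0,2,0],"roll":0,"gripper":255}]' >/dev/null; python3 -c "
from h import *
rep()"; done
```

```text
t 14.23 pos [ 589.3 -236.7  124.5] cradle [  0.8 -58.9 124.5] yaw 0.27 F [-0.4 -0.8 11.9] w -0.1
t 14.4 pos [ 589.4 -236.8  122.7] cradle [  0.8 -59.  122.7] yaw 0.27 F [-0.6 -0.2 10.5] w -0.0
t 14.57 pos [ 589.4 -236.8  120.4] cradle [  0.8 -59.  120.4] yaw 0.27 F [ 0.5 -2.2  5.8] w 0.0
t 14.73 pos [ 588.9 -236.5  117.4] cradle [  0.5 -58.6 117.4] yaw 0.27 F [ 0.7 -1.6  2.7] w 0.1
t 14.9 pos [ 588.2 -235.7  114.1] cradle [-1.000e-01 -5.770e+01  1.141e+02] yaw 0.27 F [-0.1 -0.4  0.6] w 0.0
t 15.07 pos [ 588.3 -235.8  112.1] cradle [ -0.  -57.7 112.1] yaw 0.27 F [ 0.1 -0.4  0.4] w 0.1
```

The force rose to 12 N and then fell to 0, so the axle has dropped past the jaw. I'll follow it down to the pad.

```bash
for i in 1 2 3 4 5 6 7; do python3 -m crank '[{"dp":[0,0.5,0],"roll":0,"gripper":255},{"dp":[0,1,0],"roll":0,"gripper":255}]' >/dev/null; python3 -c "
from h import *
rep()"; done
```

```text
t 15.23 pos [ 588.4 -235.9  111.4] cradle [ 1.000e-01 -5.790e+01  1.114e+02] yaw 0.27 F [-0.4  0.3 -0.2] w 0.0
t 15.4 pos [ 588.5 -235.9  110.6] cradle [  0.2 -57.9 110.6] yaw 0.27 F [-0.3 -0.7 -0.1] w -0.2
t 15.57 pos [ 588.5 -236.   109.7] cradle [  0.2 -58.  109.7] yaw 0.27 F [ 0.2 -0.8 -0.9] w 0.1
t 15.73 pos [ 588.5 -236.   108.7] cradle [  0.2 -58.  108.7] yaw 0.27 F [-0.2 -0.1 -0.5] w 0.2
t 15.9 pos [ 588.5 -236.   107.7] cradle [  0.2 -58.  107.7] yaw 0.27 F [-0.8 -0.2  2.5] w 0.0
t 16.07 pos [ 588.8 -236.   107.4] cradle [  0.4 -58.1 107.4] yaw 0.27 F [-0.9  2.   7.9] w 0.2
t 16.23 pos [ 589.1 -235.9  107.3] cradle [  0.8 -58.1 107.3] yaw 0.27 F [-1.5  3.9 13.4] w 0.0
```

```bash
python3 -m crank '[{"dp":[0,0.8,0],"roll":0,"gripper":255},{"dp":[0,1.5,0],"roll":0,"gripper":255},{"dp":[0,1.5,0],"roll":0,"gripper":255}]' |grep force; python3 -m crank '[{"dp":[0,0,0],"roll":0,"gripper":255},{"dp":[0,0,0],"roll":0,"gripper":255}]'|grep force
```

```text
force: [-2.9, 6.3, 18.1]
force: [-1.6, 4.7, 17.6]
```

```bash
python3 -m crank '[{"dp":[0,0.8,0],"roll":0,"gripper":255},{"dp":[0,0.8,0],"roll":0,"gripper":255},{"dp":[0,0.8,0],"roll":0,"gripper":255},{"dp":[0,0.8,0],"roll":0,"gripper":255},{"dp":[0,0.8,0],"roll":0,"gripper":255},{"dp":[0,0.8,0],"roll":0,"gripper":255},{"dp":[0,0.8,0],"roll":0,"gripper":255},{"dp":[0,0.8,0],"roll":0,"gripper":255},{"dp":[0,0.8,0],"roll":0,"gripper":255},{"dp":[0,0.8,0],"roll":0,"gripper":255}]'; python3 -c "
from h import *
rep()";python3 -m crank '[{"dp":[0,0,0],"roll":0,"gripper":255},{"dp":[0,0,0],"roll":0,"gripper":255},{"dp":[0,0,0],"roll":0,"gripper":255},{"dp":[0,0,0],"roll":0,"gripper":255},{"dp":[0,0,0],"roll":0,"gripper":255}]'|grep force
```

```text
time_s: 17.48
eef_pos: [590.0, -235.8, 107.1]
ee_rot: [0.563, -0.562, 0.426, -0.43]
force: [-2.0, 6.1, 22.5]
grip_width: -0.0
t 17.48 pos [ 590.  -235.8  107.1] cradle [  1.6 -58.2 107.1] yaw 0.27 F [-2.   6.1 22.5] w -0.0
force: [-2.2, 6.5, 23.2]
```

I held about 22 N for over a second. Now I'll lift off and check.

```bash
python3 -m crank '[{"dp":[0,-2,0],"roll":0,"gripper":255},{"dp":[0,-6,0],"roll":0,"gripper":255},{"dp":[0,-20,0],"roll":0,"gripper":255},{"dp":[0,-50,0],"roll":0,"gripper":255},{"dp":[0,-90,0],"roll":0,"gripper":255},{"dp":[20,-120,-30],"roll":0,"gripper":255},{"dp":[40,-130,-60],"roll":0,"gripper":255},{"dp":[60,-130,-90],"roll":0,"gripper":255},{"dp":[80,-130,-120],"roll":0,"gripper":255},{"dp":[80,-130,-120],"roll":0,"gripper":255}]'; python3 - <<'E'
from h import *
rep()
S=eyes.capture('scene');T=eyes.capture('top')
P=lambda p,l:proj(p,l)[0]
for n,p in(('S',S),('T',T)):
    c=p['color'].astype(int); m=((c[...,0]-c[...,2]>35)&(c[...,0]-c[...,1]<32)&(c[...,0]>110)).astype(np.uint8)
    ctr=P(p,cw(0,0,70)); 
    # restrict to box round cradle roller
    ends=np.array([P(p,cw(0,y,70)) for y in(-70,70)]); lo=ends.min(0)-8;hi=ends.max(0)+8
    q=np.argwhere(m)[:,::-1]; q=q[((q>=lo)&(q<=hi)).all(1)]
    q=q[np.abs(np.cross((ends[1]-ends[0])/np.linalg.norm(ends[1]-ends[0]),q-ends[0]))<12]
    mu=q.mean(0);u=np.linalg.svd(q-mu,full_matrices=False)[2][0]
    print(n,len(q),'centroid',mu.round(1),'pred',ctr.round(1),'slope',round(u[1]/u[0],3),'pred level',round((ends[1]-ends[0])[1]/(ends[1]-ends[0])[0],3),'pred laid',round((lambda a,b:(b-a)[1]/(b-a)[0])(P(p,cw(0,-70,70+24)),P(p,cw(0,70,71.6))),3))
for l in('jaw_tip','fork_seat','roller_mid','bin','wheel','bracket','carton'):
    print(l,[(np.round(x['centre'],1).tolist(),round(x['confidence'],2)) for x in models.spot_point(S,l)[:3]])
print('tip pred shut',P(S,cw(-1,-80,84)),'open .15',P(S,cw(6,-80,84)))
# tool-free comparison with first frame
A=cv2.imread('pics/scene0.png')[:,:,::-1].astype(int)
d=np.abs(A-S['color']).max(2)
for nm,(x0,y0,x1,y1) in dict(bin=(240,280,365,385),wheel=(268,188,302,222),bracket=(75,318,150,355),carton=(400,285,495,358),jaw=(150,240,178,285)).items(): print(nm,'changed px',int((d[y0:y1,x0:x1]>45).sum()),'of',(x1-x0)*(y1-y0))
E
```

```text
time_s: 18.73
eef_pos: [490.5, -349.5, 233.4]
ee_rot: [-0.561, 0.562, -0.43, 0.43]
force: [0.1, -0.3, 0.4]
grip_width: 0.0
t 18.73 pos [ 490.5 -349.5  233.4] cradle [-124.5 -141.2  233.4] yaw 0.265 F [ 0.1 -0.3  0.4] w 0.0
S 895 centroid [198.6 254. ] pred [200.7 255.1] slope -0.216 pred level -0.228 pred laid -0.119
T 452 centroid [408.9 237.9] pred [407.8 239.1] slope -0.284 pred level -0.28 pred laid -0.291
jaw_tip [([160.1, 259.1], 0.57), ([369.2, 229.5], 0.45)]
fork_seat [([160.7, 260.7], 0.89)]
roller_mid [([389.6, 191.3], 0.89), ([217.2, 196.5], 0.84), ([478.1, 224.8], 0.8)]
bin [([299.8, 346.6], 0.67)]
wheel [([288.8, 209.0], 0.62)]
bracket [([116.7, 337.0], 0.69), ([370.1, 237.2], 0.55), ([200.8, 255.3], 0.22)]
carton []
tip pred shut [159.84897721 259.36914237] open .15 [160.22251016 261.93431534]
bin changed px 0 of 13125
wheel changed px 2 of 1156
bracket changed px 0 of 2775
carton changed px 0 of 6935
jaw changed px 17 of 1260<stdin>:11: DeprecationWarning: Arrays of 2-dimensional vectors are deprecated. Use arrays of 3-dimensional vectors instead. (deprecated in NumPy 2.0)
```

```bash
python3 -c "
from h import *
print(ctrl.finish_job())"
```

```text
the job is handed in; nothing more can be done
None
```

The roller is seated in the cradle with the jaw shut over its fork end, and the job is handed in at about 19 s of the 59 s allowed.

**What I did:**
- I took the top cream roller from the dispenser. The next picture showed the other two still in the column and risen.
- The tool can only point straight down, so I tilted the roller to about 17° by lowering its fork end onto the top of the fixed prong. That is above the 13 to 15° you gave.
- I slid the other axle end into the hood without feeling any resistance.
- I then laid the fork end on the closed jaw, let go and backed off. A picture showed it resting there as predicted.
- With the gripper shut I pressed the fork end down. Readings peaked at about 12 N as it passed the jaw, then fell to zero as it dropped.
- I held it on the pad with about 22 to 23 N for over a second. The highest force I read at any point was about 23 N.

**Last checks:**
- **Roller:** its slope in the scene camera is -0.216. Fully level would be -0.228 and still lying on the jaw would be -0.119, so it is home, with the pad roughly 1 to 2 mm above its lowest height.
- **Jaw:** its tip was found within 0.5 pixel of where it should be when shut.
- **Bystanders:** the picture areas round the bin, wheel, bracket and carton are practically unchanged from the start.
- **Robot:** it stands clear and reads no contact force.

**Checks that fell short:**
- The network did not find the carton in the last picture, though its picture area was unchanged.
- When asked for the mid roller, the network reported only the orange and purple look-alikes. I judged the column by eye in an earlier picture instead.
- The last check was by numbers only, because I had used up my 12 picture views.

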